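Open the tool-chest padlock against the bench fence and hold it up

ROBOT

A 6-joint arm with a two-finger parallel gripper is mounted at the origin on the work surface. World frame = base frame: x ahead of the robot, y to its left, z up, the work surface at z = 0. Lengths are in m, angles in rad, forces in N, time in s.
With the tool pointing down it reaches from about 0.35 to 0.925 m from the base axis. Payload 6.4 kg.
Tool frame: the origin (TCP) lies between the finger pads; the fingertips stand 11 mm ahead of it and the grasp point (between the pads) lies 8 mm behind it (robot.tip_reach is the distance from the TCP to the fingertips, in m); z points along the fingers, y is the direction in which the jaws open and shut (so a half turn about z gives the same grasp; the last joint's range is limited). The gripper opens to 94 mm and grips with 3 to 60 N. Pads are 16 mm wide; open, the fingers measure 119 mm over their backs; the gripper's body (75 mm by 177 mm) begins 78 mm behind the grasp point.
Start: joints at [-1.422, 0.245, 1.558, -0, 1.339, -0.174], TCP at [0.206, -0.616, 0.216] pointing down, gripper open.
Joint ranges: [-3.13, 3.13], [-1.02, 2.26], [0.13, 2.54], [-0.95, 4.09], [0.21, 2.88], [-2.74, 2.74]. Speed limits (rad/s): [2.57, 2.57, 3.14, 3.14, 3.14, 3.14].

INTERFACE

Orientations are given as a rotation vector (axis times angle).
In Python, from rig import robot gives the robot as it stands. The module is installed in compiled form; this text tells all that it offers.
- The arm moves only by the shell command python3 -m inch 'ROWS' [FORCE]. ROWS is JSON, a list that holds one entry, the list of rows, each a list of 5 numbers: the shift along the tool's x, y, z in cm, then the turn about the tool's z in rad, then the finger opening in cm, from 0 to 9.4. In form: [[[tx, ty, tz, yaw, grip], ...]]. A call has exactly 5 rows; each row shifts and turns the commanded pose from where the row before left it, along the tool's axes as they then stand; what a row does not reach is not made up. A row lasts 1/10 s, in which the tool goes at most 50 mm and 8.59 degrees, less where a joint would pass 70% of its speed; a pose out of reach is approached as far as the arm can. A call is refused whole if a number of a shift passes 5 or a number of a turn 0.15, either way. A call with a gripper value outside its range is refused whole. The fingers move at their own pace and stop on an object; FORCE is the grip in N (left out, the last holds). Time passes only in rows, so rows that do not move let the fingers close, or fill a call up. It gives the time, the measured TCP pose, the force and the opening at its end, in the units of the state.
- robot.observe(): the state, without advancing time (a new reading comes with each control period).
- robot.capture(name): name is "scene" or "top"; returns a dict with "pixels" (400x640x3 uint8, blue, green, red), "camera_matrix" (3x3 intrinsics, pixels), "D" ([k1, k2, p1, p2, k3] as OpenCV has them; the pictures are not rectified), "R" (3x3) and "t" (3): a world point X has camera coordinates R X + t. Camera axes: x right, y down, z forward; pixel columns grow to the right and rows downward; lengths in m; the calibration is good to about 2 mm. A picture is of the moment at which its call begins. There is no depth.
- robot.hand_in(): hands the job in, once; it reports no verdict.
Trained networks look in a picture, given as the dict that the camera call returned (one of the last four; its "shot" number tells which), for a name from the list of things; names that differ only in an ending like _2 or _b are one class to them, and where a whole thing is asked for, a point or a joint stands for the part that bears it (a point fixed in the world has none). Each returns a list of dicts, best first, with "confidence" (0 to 1); they miss things now and then, are a little off and sometimes report something else, mostly with a low value. They report only what shows in the picture. A call takes as long as a camera call. They do not tell look-alikes from the thing itself.
- robot.spot_in(picture, label): "centre" ([row, column] in pixels, amid what is visible of it).
The state is a dict: "time": time; "joint_pos": joint angles; "joint_velocities": joint speeds; "joint_torque": joint torques, N m; "position": TCP position; "tool_rot": TCP orientation; "force": force on the tool from outside, world axes, zero at the start; "wrist_torque": the same for the moment, N m; "finger_gap": finger opening in m.
Only numpy, scipy, OpenCV 4.12 (cv2) and the standard library are available. Lean on these libraries where they do the work, as an engineer would, in place of code of your own. Each camera call takes 0.05 s, during which the arm holds its last target.

TASK

Open the dial padlock from the tool chest: slide it square and flush into the inside corner of the wooden fence, case against both battens and shackle pointing out along the short batten. Leaving it in that corner and the shackle shut, turn the dial click by click until its pointer lines up with the long index mark beside the shackle, then, with the case still down on the bench, pull the shackle fully open. Finally lift the lock by its open shackle and finish while still holding it still in the gripper, all of it at least 10 cm above the bench, without disturbing the other things on the table.

Things in the scene. Friction and masses are not known exactly. Their poses are not given: they have to be found in the camera images.
- lock: Steel padlock lying flat, dial up; loose, about 0.7 kg in all. Case 64 x 64 mm in plan (a dark trim band adds 1 mm of looks), 36 mm thick. Origin: centre of the case's underside. Its x axis points away from the shackle (shackle on the -x side); z goes up along the dial's axis through the case's centre. The case can be gripped across its y sides (64 mm) or pushed.
- dial (a joint): Dial angle, rad, counter-clockwise positive from above. 0 = pointer (white line on one end of the grip bar) points to the lock's -x, at the long white index mark beside the shackle: only there (about +-0.1) can the shackle come out. Rests in a click every 0.419 rad (24 degrees, 0 is one; short ticks mark them); some 0.05 N m takes it over. Starts two or three clicks positive; range +-1.75.
- dial_top (a point): On the dial's axis, at the top face of its grip bar, 62.5 mm above the lock's underside; has the lock's axes and does not turn with the dial. The black round dial is 44 mm in diameter; the grip bar on it is 34 mm long, 10 mm wide and 18 mm tall (down from this point), lies along the lock's x at angle 0, and is pinched across its 10 mm to turn the dial.
- shackle (a joint): How far the shackle is out of the case, m: 0 shut, 0.013 fully open. It slides along the lock's -x. With the dial at 0 it slides against about 1 N of friction (less than it takes to drag the lock); otherwise it is blocked. No spring. While it is out the dial cannot turn.
- shackle_crown (a point): Middle of the shackle's crown (cross bar of the U) on the bar's centre line, 79 mm from the lock's origin along -x when shut, 18 mm above the underside; moves with the shackle, has the lock's axes. Round bar, 10 mm; straight crown 24 mm long along the lock's y; legs' inner faces 40 mm apart; 42 mm free between crown and case when shut: one finger fits inside the U.
- lock_foot (a point): Centre of the lock's end face opposite the shackle, 32 mm from the lock's origin along +x and 18 mm above its underside. When the lock hangs from its shackle this is its lowest part.
- fence: Fixed L of two wooden battens 20 mm thick, 22 mm tall. Origin: the inside corner at bench level. Long batten's inner face: plane x = 0, from y = -20 to 130 mm, wood at +x; short batten's inner face: plane y = 0, from x = -90 to 0 mm, wood at -y. Home, the lock's axes agree with the fence's and its origin is at x -32, y +32 mm of the fence, shackle to -x.
- tiles: Stack of four 98 mm square tiles, 31 mm tall, loose bystander; origin under its centre.
- offcuts: Two 50 mm square tiles, 15 mm tall together, loose bystander; origin under its centre.
- glue: White glue bottle, 48 mm in diameter, 200 mm tall, bystander; origin under its centre.
- brush: Small brush lying on the bench, bystander.
- tub: Amber tub of mosaic pieces, 130 x 100 x 50 mm, loose bystander; origin under its centre.
- tub_b: Clear tub of mosaic pieces, 130 x 100 x 50 mm, loose bystander; origin under its centre.
Mind the look-alikes: they are no part of the job. There is more than one size of the lock; the job needs the largest.

How it is judged:
On the way, in this order (a step that is already met when the one before it is completed fails the run):
1. the lock's case lies flat, square (within 0.06 rad) and flush (within 4 mm) against both battens, shackle still shut, dial not yet at its mark (x of lock in the frame of fence between -0.036 and -0.028 m and y of lock in the frame of fence between 0.028 and 0.036 m and x of shackle_crown in the frame of fence below -0.09 m and angle between the x axis of lock and the x axis of fence, either way round below 0.06 rad and height (world z) of lock below 0.006 m and value of joint shackle below 0.003 m and value of joint dial above 0.25 rad), for 0.2 s.
2. the dial stands at its index mark (within 0.12 rad), the lock still in the corner (within 8 mm of both battens, 0.12 rad) with the shackle shut (value of joint dial between -0.12 and 0.12 rad and value of joint shackle below 0.003 m and x of lock in the frame of fence above -0.04 m and y of lock in the frame of fence below 0.04 m and angle between the x axis of lock and the x axis of fence, either way round below 0.12 rad and height (world z) of lock below 0.006 m), for 0.2 s.
3. the shackle is pulled out at least 10 mm while the case is still down on the bench (value of joint shackle above 0.01 m and height (world z) of lock below 0.012 m and angle between lock's own z axis and vertical below 0.25 rad), for 0.1 s.
At the end, for the whole second after the job is handed in: The fingers still grip the shackle (over 3 N, grasp point within 50 mm of the crown), the shackle is at least 10 mm out with the dial at its mark (within 0.15 rad), the lock's origin, foot and crown are all over 100 mm above the bench, and the lock hangs still (under 0.05 m/s and 0.5 rad/s) (value of joint shackle above 0.01 m and value of joint dial between -0.15 and 0.15 rad and height (world z) of each of lock_foot, lock, shackle_crown above 0.1 m and contact force between the fingers and lock above 3 N and distance between the grasp point and shackle_crown below 0.05 m and linear speed of lock below 0.05 m/s and angular speed of lock below 0.5 rad/s); the arm keeps its last pose, push and grip.
It fails at once if a bystander is moved more than 30 mm or the glue bottle is tipped over (distance of any of tiles, offcuts, glue, brush, tub, tub_b from where it was at the start of the episode above 0.03 m or angle between glue's own z axis and vertical above 0.5 rad).
It also fails if it takes over 72 s, if anything falls off the work surface, if the arm or the gripper's body presses on something with over 40 N, if the wrist force passes 120 N, or if a joint passes its speed limit or range.

## Working session

There is one attempt and no reset: what is moved stays moved. The work goes in short steps, Python scripts to look and compute and a shell command to move; the robot and the scene stay as the last step left them, time stands still between calls to the robot, and variables do not carry over. Pictures are saved under pics/ and viewed, and the job is handed in when it is done.

```bash
mkdir -p pics; cat > h.py <<'E'
import numpy as np, cv2
from rig import robot
def px2w(c,rc,z):
    u=cv2.undistortPoints(np.array([[[rc[1],rc[0]]]],float),np.array(c["camera_matrix"]),np.array(c["D"]))[0,0]
    R=np.array(c["R"]);t=np.array(c["t"]).ravel()
    d=R.T@np.array([u[0],u[1],1]);o=-R.T@t
    return o+d*(z-o[2])/d[2]
def w2px(c,X):
    p,_=cv2.projectPoints(np.array(X,float).reshape(-1,1,3),cv2.Rodrigues(np.array(c["R"],float))[0],np.array(c["t"],float),np.array(c["camera_matrix"]),np.array(c["D"]))
    return p.reshape(-1,2)[:,::-1]
E
python3 - <<'E'
from h import *
s=robot.observe(); print({k:np.round(v,3) for k,v in s.items()})
for n in ("scene","top"):
    c=robot.capture(n); cv2.imwrite(f"pics/{n}0.png",c["pixels"])
    R=np.array(c["R"]);print(n,np.round(-R.T@np.array(c["t"]).ravel(),3), np.round(R,2).tolist())
    for l in ("lock","dial","shackle","fence","tiles","offcuts","glue","brush","tub"):
        try: print(l,[(np.round(d["centre"],1).tolist(),round(d["confidence"],2),px2w(c,d["centre"],0.02).round(3).tolist()) for d in robot.spot_in(c,l)])
        except Exception as e: print(l,e)
E
```

```text
{'time': np.float64(0.0), 'joint_pos': array([-1.422,  0.246,  1.559,  0.   ,  1.339, -0.174]), 'joint_velocities': array([-0.   ,  0.   ,  0.001,  0.001,  0.001,  0.   ]), 'joint_torque': array([-0.0000e+00, -4.1583e+01, -3.1461e+01,  6.8000e-02,  3.3000e-02,
       -0.0000e+00]), 'position': array([ 0.206, -0.616,  0.215]), 'tool_rot': array([-3.099, -0.504, -0.   ]), 'force': array([-0.118,  0.142, -0.279]), 'wrist_torque': array([-0.003, -0.025,  0.012]), 'finger_gap': np.float64(0.094)}
scene [ 1.68  -0.014  0.865] [[0.04, 1.0, -0.0], [0.59, -0.03, -0.81], [-0.81, 0.03, -0.59]]
lock [([191.3, 357.3], 0.7, [0.533, 0.154, 0.02]), ([209.0, 406.2], 0.61, [0.633, 0.298, 0.02]), ([174.6, 376.4], 0.54, [0.437, 0.232, 0.02])]
dial [([171.4, 372.7], 0.56, [0.416, 0.222, 0.02]), ([191.3, 360.0], 0.53, [0.533, 0.163, 0.02])]
shackle [([182.9, 346.9], 0.4, [0.483, 0.124, 0.02])]
fence [([217.5, 295.9], 0.77, [0.66, -0.048, 0.02])]
tiles [([242.8, 358.4], 0.76, [0.78, 0.13, 0.02])]
offcuts [([175.2, 311.8], 0.57, [0.431, 0.006, 0.02])]
glue [([189.4, 186.0], 0.96, [0.497, -0.42, 0.02]), ([17
[... 376 characters left out ...]
 [([220.6, 277.9], 0.71, [0.537, 0.146, 0.02]), ([260.7, 255.0], 0.53, [0.413, 0.218, 0.02])]
dial [([216.2, 272.6], 0.69, [0.552, 0.163, 0.02]), ([187.7, 234.3], 0.62, [0.648, 0.285, 0.02]), ([256.3, 254.4], 0.42, [0.426, 0.22, 0.02])]
shackle [([236.9, 281.7], 0.66, [0.485, 0.134, 0.02])]
fence [([184.4, 339.4], 0.88, [0.651, -0.053, 0.02])]
tiles [([154.7, 278.4], 0.81, [0.756, 0.143, 0.02]), ([246.1, 196.3], 0.29, [0.463, 0.401, 0.02])]
offcuts [([263.9, 319.5], 0.6, [0.397, 0.018, 0.02]), ([216.0, 269.0], 0.55, [0.553, 0.174, 0.02])]
glue []
brush [([270.6, 399.8], 0.79, [0.371, -0.23, 0.02])]
tub [([244.4, 196.6], 0.7, [0.469, 0.4, 0.02]), ([142.7, 338.3], 0.66, [0.792, -0.055, 0.02])]
```

View pics/scene0.png

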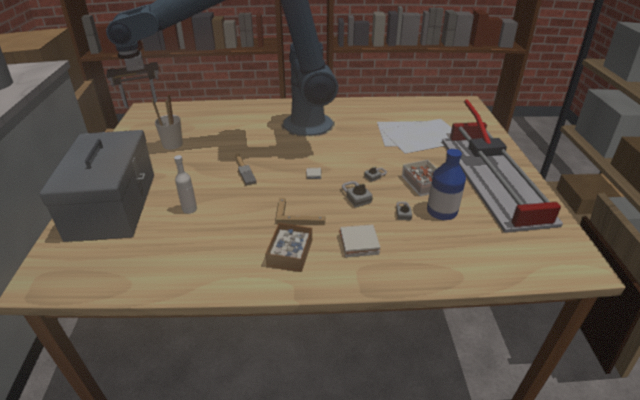

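View pics/top0.png

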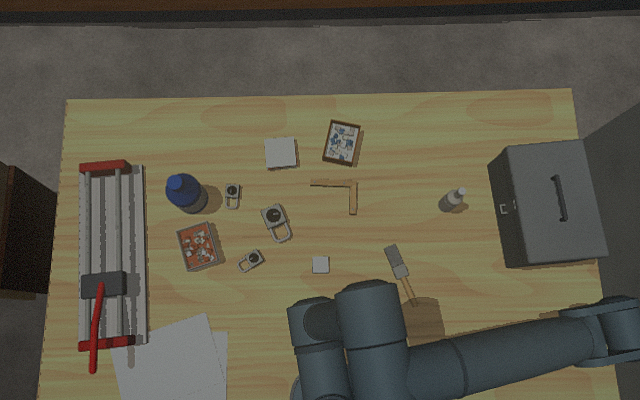

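```bash
python3 - <<'E'
import cv2
a=cv2.imread("pics/top0.png")[130:290,180:380]; cv2.imwrite("pics/top0c.png",cv2.resize(a,None,fx=3.75,fy=3.75,interpolation=cv2.INTER_CUBIC))
a=cv2.imread("pics/scene0.png")[150:260,260:430]; cv2.imwrite("pics/scene0c.png",cv2.resize(a,None,fx=4.6,fy=4.6,interpolation=cv2.INTER_CUBIC))
E
```

```text
(no output)
```

View pics/top0c.png

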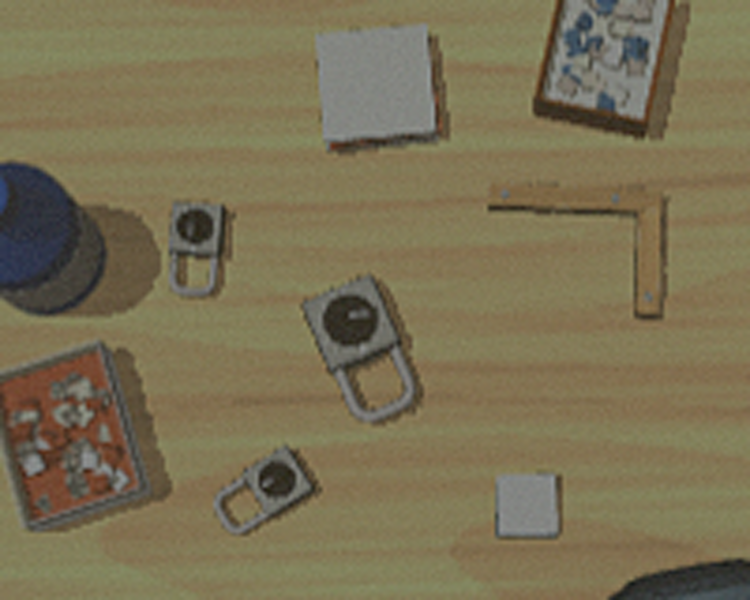

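View pics/scene0c.png

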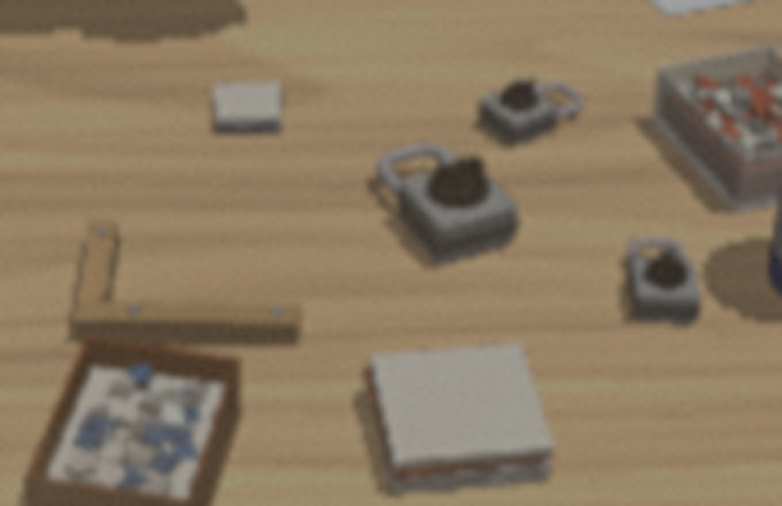

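The largest lock is at top pixel (216,273), the smaller look-alikes at (195,232) and (260,252). I'm enlarging the lock and the fence to measure them.

```bash
python3 - <<'E'
import cv2,numpy as np
a=cv2.imread("pics/top0.png")
def crop(a,r0,r1,c0,c1,f,n):
    b=cv2.resize(a[r0:r1,c0:c1],None,fx=f,fy=f,interpolation=cv2.INTER_CUBIC); b=cv2.convertScaleAbs(b,alpha=1.6)
    for r in range(r0,r1,10): cv2.putText(b,str(r),(0,int((r-r0+.5)*f)),0,.4,(0,0,255)); cv2.line(b,(0,int((r-r0+.5)*f)),(8,int((r-r0+.5)*f)),(0,0,255))
    for c in range(c0,c1,10): cv2.putText(b,str(c),(int((c-c0+.5)*f),10),0,.4,(0,0,255)); cv2.line(b,(int((c-c0+.5)*f),0),(int((c-c0+.5)*f),8),(0,0,255))
    cv2.imwrite(n,b)
crop(a,200,245,255,300,13,"pics/lockz.png")
crop(a,174,220,302,366,12,"pics/fencez.png")
E
```

```text
(no output)
```

View pics/lockz.png

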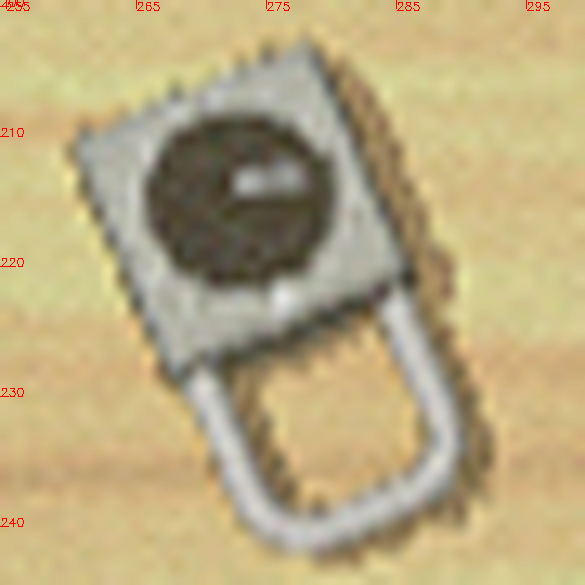

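View pics/fencez.png

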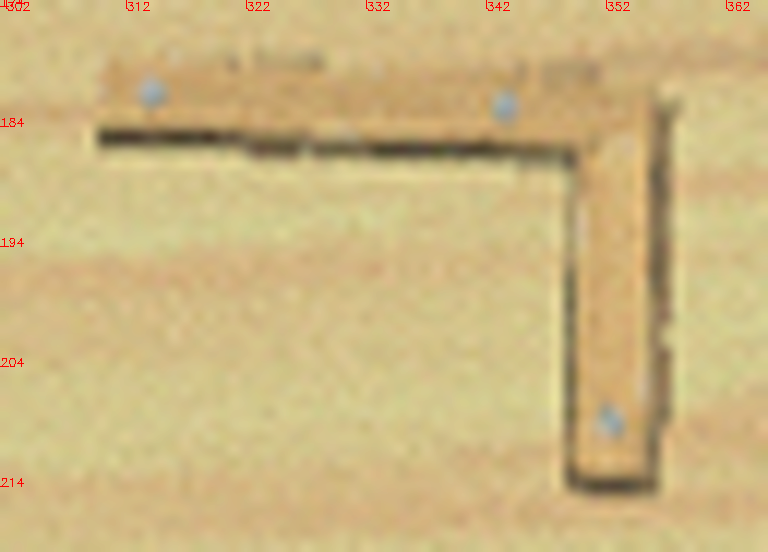

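```bash
python3 - <<'E'
from h import *
from scipy.optimize import least_squares
c=robot.capture("top")
def tf(p,X):
    X=np.array(X);ct,st=np.cos(p[2]),np.sin(p[2]);return np.c_[p[0]+ct*X[:,0]-st*X[:,1],p[1]+st*X[:,0]+ct*X[:,1],X[:,2]]
def fit(X,px,p0):
    px=np.array(px);r=least_squares(lambda p:(w2px(c,tf(p,X))-px).ravel(),p0,loss="soft_l1");print(r.x.round(4),(r.fun.reshape(-1,2)).round(1).tolist());return r.x
h=.0325
def P(l,x,y,f,r0,c0): return [r0-.5+y/f, c0-.5+x/f]
L=[P(0,x,y,13,200,255) for x,y in [(78,148),(305,48),(405,275),(178,370)]]
l=fit([(h,h,.036),(h,-h,.036),(-h,-h,.036),(-h,h,.036)],L,[.54,.15,.3])
l2=fit([(h,h,.036),(h,-h,.036),(-h,-h,.036),(-h,h,.036),(-.084,0,.018)],L+[P(0,320,548,13,200,255)],[.54,.15,.3])
F=[P(0,x,y,12,174,302) for x,y in [(578,149),(98,131),(572,478),(655,478)]]
f=fit([(0,0,.022),(0,.13,.022),(-.09,0,.022),(-.09,-.02,.022)],F,[.65,-.08,0])
d=np.array([l[0],l[1]]);
# pointer end
w=px2w(c,P(0,297,172,13,200,255),.0625);v=w[:2]-d;a=np.arctan2(v[1],v[0]);print("pointer",v,a, "dial", (a-l[2]-np.pi)%(2*np.pi)-0)
w0=px2w(c,P(0,240,185,13,200,255),.0625);print(w0,"bar inner")
home=tf(f,[(-.032,.032,0)]);print("home",home)
s=robot.observe();R=cv2.Rodrigues(np.array(s["tool_rot"]))[0];print(R.round(3).tolist(),s["position"])
b=c["pixels"].copy()
for X in (tf(l,[(h,h,.036),(h,-h,.036),(-h,-h,.036),(-h,h,.036)]),tf(f,[(0,0,.022),(0,.13,.022),(.02,.13,.022),(.02,-.02,.022),(-.09,-.02,.022),(-.09,0,.022)])):
    cv2.polylines(b,[np.round(w2px(c,X)[:,::-1]).astype(int)],True,(0,255,0))
b=b[170:245,250:370];cv2.imwrite("pics/fit.png",cv2.resize(b,None,fx=6.5,fy=6.5,interpolation=cv2.INTER_NEAREST))
E
```

```text
[0.5505 0.1597 0.4037] [[-0.2, -1.0], [-0.9, 0.5], [0.0, 1.1], [1.3, -0.5]]
[0.5504 0.1616 0.337 ] [[-1.0, -1.2], [-0.5, 0.8], [1.0, 0.1], [1.0, -2.0], [-0.3, 2.9]]
[ 0.6447 -0.0868 -0.0583] [[-0.1, 0.2], [0.1, -0.1], [-0.1, 0.2], [0.1, -0.4]]
pointer [ 0.00382447 -0.01542119] -1.3277001307277594 dial 1.4101884220475096
[0.55157218 0.15789671 0.0625    ] bar inner
home [[ 0.61460033 -0.05294017  0.        ]]
[[0.948, 0.317, 0.0], [0.317, -0.948, 0.0], [0.0, -0.0, -1.0]] [ 0.20620839 -0.61643185  0.21644865]
```

View pics/fit.png

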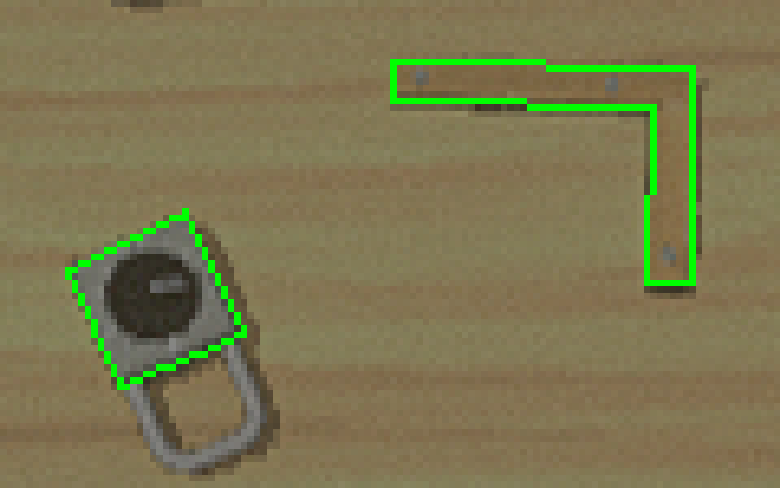

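The largest case, at (216,273), has about twice the area of the others, and the fitted 64 mm outline matches it. I'm moving above it.

```bash
python3 -m inch '[[[3.2,-3.5,0,0,9.4],[3.2,-3.5,0,0,9.4],[3.2,-3.5,0,0,9.4],[3.2,-3.5,0,0,9.4],[3.2,-3.5,0,0,9.4]]]' 
python3 -m inch '[[[3.2,-3.5,0,0,9.4],[3.2,-3.5,0,0,9.4],[3.2,-3.5,0,0,9.4],[3.2,-3.5,0,0,9.4],[3.2,-3.5,0,0,9.4]]]' 
python3 -m inch '[[[3.2,-3.5,0,0,9.4],[3.2,-3.5,0,0,9.4],[3.2,-3.5,0,0,9.4],[3.2,-3.5,0,0,9.4],[3.2,-3.5,0,0,9.4]]]' 
python3 -m inch '[[[3.2,-3.5,0,0,9.4],[3.2,-3.5,0,0,9.4],[2.0,-2.0,0,-0.08,9.4],[0,0,0,0,9.4],[0,0,0,0,9.4]]]' 
cat >> h.py <<'E'
def go(x,y,z,yaw):
    s=robot.observe();R=cv2.Rodrigues(np.array(s["tool_rot"]))[0];p=np.array(s["position"])
    d=R.T@(np.array([x,y,z])-p)*100
    cur=np.arctan2(R[1,0],R[0,0]); dy=-(yaw-cur); dy=(dy+np.pi/2)%np.pi-np.pi/2
    print("t",round(float(s["time"]),2),"pos",p.round(4),"yaw",cur.round(3),"tilt",R[:,2].round(3),"gap",round(float(s["finger_gap"]),4),"F",np.round(s["force"],1),"T",np.round(s["wrist_torque"],2),"j",np.round(s["joint_pos"],2))
    print("   need tool cm",d.round(2),"yaw",round(float(dy),3))
E
python3 -c "
from h import *
go(.5505,.1597,.03,.404)
robot
c=robot.capture('top');cv2.imwrite('pics/t1.png',c['pixels'])"
```

```text
time: 1.55
position: [0.3029, -0.398, 0.2166]
tool_rot: [3.101, 0.504, 0.0]
force: [0.2, -0.2, 1.0]
finger_gap: 0.0937
time: 2.05
position: [0.3991, -0.1813, 0.2168]
tool_rot: [3.1, 0.504, 0.001]
force: [0.5, -0.3, 0.2]
finger_gap: 0.0939
time: 2.55
position: [0.4954, 0.0358, 0.2168]
tool_rot: [3.1, 0.505, 0.002]
force: [0.6, -1.0, 0.1]
finger_gap: 0.094
time: 3.05
position: [0.5458, 0.146, 0.2162]
tool_rot: [3.078, 0.629, -0.001]
force: [-0.2, -0.7, 0.1]
finger_gap: 0.0938
t 3.05 pos [0.5458 0.146  0.2162] yaw 0.403 tilt [-0.001 -0.    -1.   ] gap 0.0938 F [-0.2 -0.7  0.1] T [-0.01  0.02 -0.05] j [ 0.06  0.05  1.78 -0.    1.32  1.23]
   need tool cm [ 0.98 -1.08 18.62] yaw -0.001
```

```bash
python3 -m inch '[[[0.49,-0.54,4,0,9.4],[0.49,-0.54,4,0,9.4],[0,0,4,0,9.4],[0,0,3,0,9.4],[0,0,0,0,9.4]]]' 
python3 -c "
from h import *
go(.5505,.1597,.036,.404)
c=robot.capture('scene');cv2.imwrite('pics/s1.png',cv2.resize(c['pixels'][90:230,290:450],None,fx=4.5,fy=4.5,interpolation=2))
c=robot.capture('top');cv2.imwrite('pics/t2.png',cv2.resize(c['pixels'][180:260,230:330],None,fx=7,fy=7,interpolation=2))"
```

```text
time: 3.6
position: [0.5467, 0.1578, 0.062]
tool_rot: [-3.078, -0.625, 0.015]
force: [-1.1, 0.2, -0.4]
finger_gap: 0.0937
t 3.6 pos [0.5467 0.1578 0.062 ] yaw 0.4 tilt [-0.01  -0.001 -1.   ] gap 0.0937 F [-1.1  0.2 -0.4] T [-0.08  0.06 -0.  ] j [ 0.08  0.26  1.85 -0.    1.04  1.25]
   need tool cm [ 0.44 -0.02  2.59] yaw -0.004
```

View pics/s1.png

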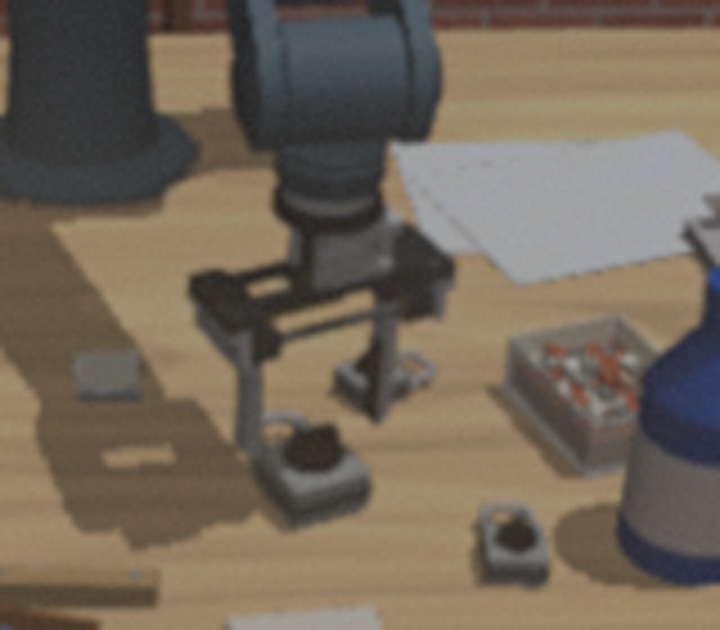

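The fingers straddle the case. I'm descending to 36 mm, which keeps the tips above the batten tops.

```bash
python3 -m inch '[[[0,0,2.0,0,9.4],[0,0,0.5,0,9.4],[0,0,0,0,9.4],[0,0,0,0,9.4],[0,0,0,0,9.4]]]' 
python3 -c "
from h import *
go(.5505,.1597,.036,.404)
c=robot.capture('top');cv2.imwrite('pics/t3.png',cv2.resize(c['pixels'][180:260,230:330],None,fx=7,fy=7,interpolation=2))"
```

```text
time: 4.2
position: [0.5517, 0.1596, 0.0429]
tool_rot: [3.078, 0.628, 0.004]
force: [0.3, -0.1, -0.9]
finger_gap: 0.0943
t 4.2 pos [0.5517 0.1596 0.0429] yaw 0.403 tilt [ 0.002  0.    -1.   ] gap 0.0943 F [ 0.3 -0.1 -0.9] T [ 0.08 -0.04 -0.03] j [0.08 0.29 1.85 0.   1.   1.25]
   need tool cm [-0.11 -0.06  0.69] yaw -0.001
```

View pics/t3.png

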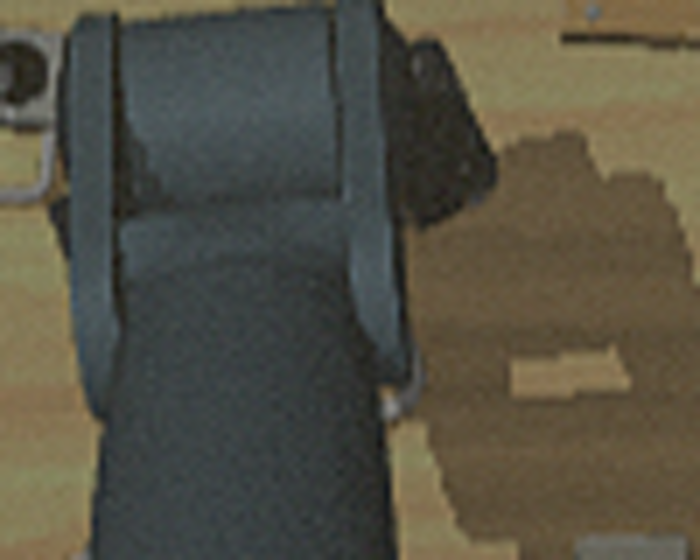

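Top view is hidden by the arm, but the tip clearance is fine. Last descent, then I close on the case.

```bash
python3 -m inch '[[[0,0,0.7,0,9.4],[0,0,0,0,9.4],[0,0,0,0,9.4],[0,0,0,0,6],[0,0,0,0,6]]]' 30
python3 -m inch '[[[0,0,0,0,6],[0,0,0,0,6],[0,0,0,0,6],[0,0,0,0,6],[0,0,0,0,6]]]' 30
python3 -c "
from h import *
go(.6146,-.0529,.036,-.058)"
```

```text
time: 4.75
position: [0.5508, 0.1595, 0.0345]
tool_rot: [-3.078, -0.628, -0.0]
force: [0.4, 0.1, 0.2]
finger_gap: 0.0814
time: 5.25
position: [0.5511, 0.1592, 0.0346]
tool_rot: [3.077, 0.629, 0.001]
force: [2.4, -2.9, -1.5]
finger_gap: 0.0636
t 5.25 pos [0.5511 0.1592 0.0346] yaw 0.403 tilt [ 0.001 -0.    -1.   ] gap 0.0636 F [ 2.4 -2.9 -1.5] T [-0.39 -0.34  0.04] j [ 0.08  0.3   1.85 -0.    0.98  1.25]
   need tool cm [-2.48 22.   -0.13] yaw 0.461
```

```bash
python3 -m inch '[[[0,0,-0.5,0,6],[0,0,0,0.12,6],[0,0,0,0.12,6],[0,0,0,0.12,6],[0,0,0,0.10,6]]]' 30
python3 -m inch '[[[0,0,0,0,6],[0,0,0,0,6],[0,0,0,0,6],[0,0,0,0,6],[0,0,0,0,6]]]' 30
python3 -c "
from h import *
go(.6146-.02,-.0529+.02,.04,-.058)"
```

```text
time: 5.75
position: [0.5487, 0.1598, 0.038]
tool_rot: [-3.14, 0.097, 0.007]
force: [0.4, 0.3, -7.3]
finger_gap: 0.0637
time: 6.25
position: [0.5507, 0.1595, 0.0394]
tool_rot: [-3.14, 0.089, 0.0]
force: [-0.4, 0.8, -6.5]
finger_gap: 0.0637
t 6.25 pos [0.5507 0.1595 0.0394] yaw -0.057 tilt [-0.  0. -1.] gap 0.0637 F [-0.4  0.8 -6.5] T [ 0.03 -0.02  0.01] j [0.08 0.3  1.85 0.   0.99 1.71]
   need tool cm [ 5.48 18.96 -0.06] yaw 0.001
```

```bash
python3 -m inch '[[[1.4,3.5,0,0,6],[1.4,4.0,0,0,6],[1.4,4.0,0,0,6],[1.3,4.0,0,0,6],[0,3.4,0,0,6]]]' 30
python3 -m inch '[[[0,0,0,0,6],[0,0,0,0,6],[0,0,0,0,6],[0,0,0,0,6],[0,0,0,0,6]]]' 30
python3 -c "
from h import *
go(.6146,-.0529,.037,-.058)
c=robot.capture('scene');cv2.imwrite('pics/s2.png',cv2.resize(c['pixels'][130:260,240:400],None,fx=4.8,fy=4.6,interpolation=2))"
```

```text
time: 6.75
position: [0.5966, -0.0349, 0.0402]
tool_rot: [3.139, -0.09, 0.004]
force: [0.6, 0.6, -6.5]
finger_gap: 0.0634
time: 7.25
position: [0.5947, -0.0313, 0.0394]
tool_rot: [-3.14, 0.087, 0.0]
force: [0.5, 0.1, -6.8]
finger_gap: 0.0638
t 7.25 pos [ 0.5947 -0.0313  0.0394] yaw -0.056 tilt [-0.  0. -1.] gap 0.0638 F [ 0.5  0.1 -6.8] T [-0.04 -0.03  0.01] j [-0.24  0.34  1.8   0.    1.01  1.38]
   need tool cm [2.1  2.05 0.24] yaw 0.002
```

View pics/s2.png

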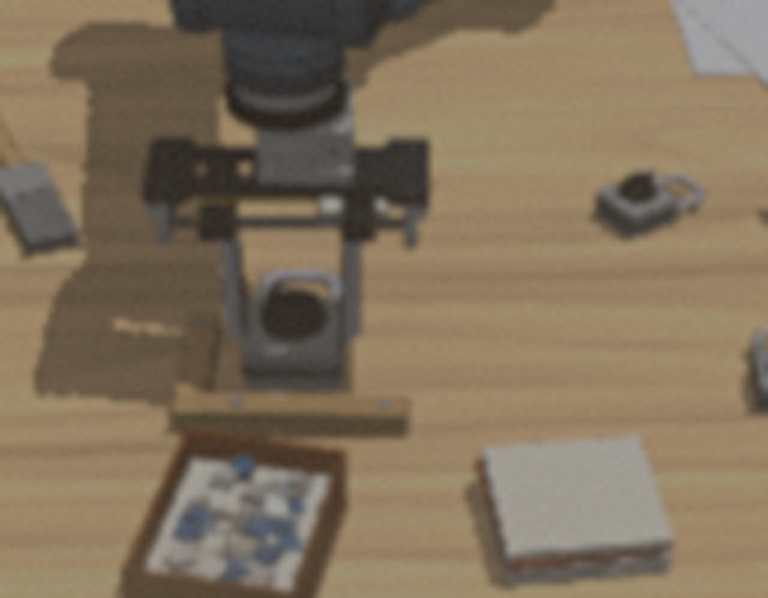

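```bash
python3 -m inch '[[[0,0,0.25,0,6],[0.6,0,0,0,6],[0.6,0,0,0,6],[0.6,0,0,0,6],[0.1,0,0,0,6]]]' 30
python3 -m inch '[[[0,0,0,0,6],[0,0,0,0,6],[0,0,0,0,6],[0.2,0,0,0,6],[0,0,0,0,6]]]' 30
python3 -c "
from h import *
go(.6146,-.0529,.037,-.058)"
```

```text
time: 7.8
position: [0.6151, -0.0337, 0.0372]
tool_rot: [3.14, -0.09, 0.002]
force: [0.6, 0.3, -6.2]
finger_gap: 0.0637
time: 8.3
position: [0.6158, -0.0335, 0.0369]
tool_rot: [-3.14, 0.09, 0.0]
force: [-0.7, -0.3, -7.6]
finger_gap: 0.0636
t 8.3 pos [ 0.6158 -0.0335  0.0369] yaw -0.057 tilt [-0.  0. -1.] gap 0.0636 F [-0.7 -0.3 -7.6] T [ 0.02 -0.06  0.02] j [-0.24  0.39  1.74  0.    1.02  1.39]
   need tool cm [-0.01  1.94 -0.01] yaw 0.001
```

```bash
python3 -m inch '[[[0.2,0,0,0,6],[0,0,0,0,6],[0,0,0,0,6],[0,0,0,0,6],[0,0,0,0,6]]]' 30
python3 -m inch '[[[0.2,0,0,0,6],[0,0,0,0,6],[0,0,0,0,6],[0,0,0,0,6],[0,0,0,0,6]]]' 30
python3 -c "
from h import *
go(.6146,-.0529,.037,-.058)"
```

```text
time: 8.8
position: [0.616, -0.0334, 0.0365]
tool_rot: [-3.14, 0.09, 0.008]
force: [-6.1, 0.6, -2.9]
finger_gap: 0.0638
time: 9.3
position: [0.6162, -0.0334, 0.0361]
tool_rot: [-3.139, 0.09, 0.015]
force: [-12.4, 0.2, 0.4]
finger_gap: 0.0635
t 9.3 pos [ 0.6162 -0.0334  0.0361] yaw -0.058 tilt [-0.01   0.001 -1.   ] gap 0.0635 F [-12.4   0.2   0.4] T [-0.08  2.12 -0.35] j [-0.24  0.39  1.73 -0.    1.03  1.39]
   need tool cm [-0.05  1.96 -0.09] yaw 0.0
```

```bash
python3 -m inch '[[[-0.35,0,0,0,6],[0,0.6,0,0,6],[0,0.6,0,0,6],[0,0.5,0,0,6],[0,0,0,0,6]]]' 30
python3 -m inch '[[[0,0.2,0,0,6],[0,0,0,0,6],[0,0.2,0,0,6],[0,0,0,0,6],[0,0,0,0,6]]]' 30
python3 -c "
from h import *
go(.6146,-.0529,.037,-.058)"
```

```text
time: 9.8
position: [0.6148, -0.0515, 0.0366]
tool_rot: [3.14, -0.091, -0.002]
force: [-3.4, -1.1, -7.5]
finger_gap: 0.0636
time: 10.3
position: [0.6146, -0.0541, 0.0366]
tool_rot: [-3.139, 0.09, 0.002]
force: [-4.5, 2.6, -7.1]
finger_gap: 0.0636
t 10.3 pos [ 0.6146 -0.0541  0.0366] yaw -0.057 tilt [-0.001  0.001 -1.   ] gap 0.0636 F [-4.5  2.6 -7.1] T [ 0.6   0.9  -0.18] j [-0.27  0.39  1.74  0.    1.02  1.36]
   need tool cm [-0.   -0.11 -0.04] yaw 0.001
```

```bash
python3 -m inch '[[[0.1,0.15,0,0,6],[0,0,0,0,6],[0,0,0.12,0,6],[0,0,0,0,6],[0,0,0,0,6]]]' 30
python3 -c "
from h import *
go(.6146,-.0529,.037,-.058)"
python3 -m inch '[[[0,0,0,0,7.6],[0,0,0,0,7.6],[0,0,0,0,7.6],[0,0,0,0,7.6],[0,0,0,0,7.6]]]' 30
python3 -c "
from h import *
go(.6146,-.0529,.037,-.058)"
```

```text
time: 10.8
position: [0.6147, -0.0542, 0.0361]
tool_rot: [-3.137, 0.091, 0.006]
force: [-9.3, 7.4, 0.6]
finger_gap: 0.0638
t 10.8 pos [ 0.6147 -0.0542  0.0361] yaw -0.058 tilt [-0.004  0.003 -1.   ] gap 0.0638 F [-9.3  7.4  0.6] T [ 1.41  1.86 -0.4 ] j [-0.27  0.39  1.74  0.    1.02  1.35]
   need tool cm [-0.02 -0.13 -0.09] yaw -0.0
time: 11.3
position: [0.6169, -0.0566, 0.0365]
tool_rot: [3.14, -0.09, 0.003]
force: [0.1, 0.5, 0.1]
finger_gap: 0.0759
t 11.3 pos [ 0.6169 -0.0566  0.0365] yaw -0.057 tilt [ 0.002 -0.001 -1.   ] gap 0.0759 F [0.1 0.5 0.1] T [ 0.02  0.05 -0.03] j [-0.27  0.39  1.73 -0.    1.01  1.35]
   need tool cm [-0.25 -0.35 -0.05] yaw 0.001
```

```bash
python3 -m inch '[[[0,-0.2,-1,0,9],[0,0,-4,0,9],[0,0,-4,0,9],[0,-4.5,0,0,9],[0,-4.5,0,0,9]]]' 30
python3 -m inch '[[[0,-4.5,0,0,9],[0,-4.5,0,0,9],[0,-2,0,0,9],[0,0,0,0,9],[0,0,0,0,9]]]' 30
python3 -c "
from h import *
c=robot.capture('scene');cv2.imwrite('pics/s3.png',cv2.resize(c['pixels'][150:250,250:380],None,fx=6,fy=6,interpolation=2))
c=robot.capture('top');cv2.imwrite('pics/t4.png',c['pixels']);cv2.imwrite('pics/t4c.png',cv2.resize(cv2.convertScaleAbs(c['pixels'][170:235,300:370],alpha=1.6),None,fx=9,fy=9,interpolation=2))"
```

```text
time: 11.8
position: [0.623, 0.0358, 0.129]
tool_rot: [3.14, -0.094, 0.008]
force: [-0.5, 0.6, -0.9]
finger_gap: 0.0903
time: 12.3
position: [0.6277, 0.1456, 0.1262]
tool_rot: [3.14, -0.089, 0.001]
force: [-0.0, 0.4, -0.8]
finger_gap: 0.0903
```

View pics/s3.png

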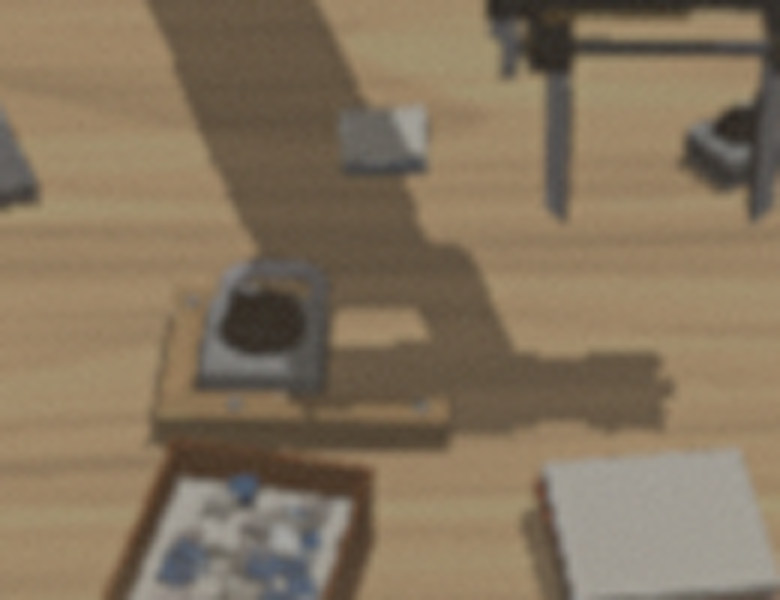

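View pics/t4c.png

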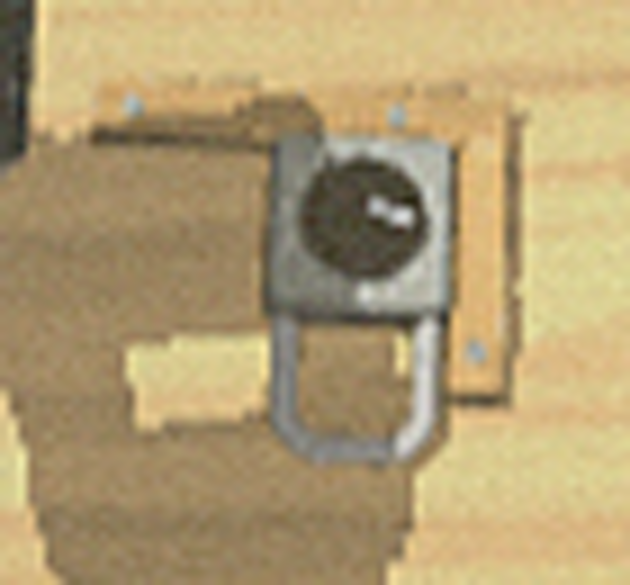

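```bash
python3 - <<'E'
from h import *
from scipy.optimize import least_squares
c=robot.capture("top")
def tf(p,X):
    X=np.array(X);ct,st=np.cos(p[2]),np.sin(p[2]);return np.c_[p[0]+ct*X[:,0]-st*X[:,1],p[1]+st*X[:,0]+ct*X[:,1],X[:,2]]
f=[.6447,-.0868,-.0583]; hm=tf(f,[(-.032,.032,0)])[0]; h=.0325
l=[hm[0],hm[1],f[2]]
b=cv2.convertScaleAbs(c["pixels"][170:235,300:370],alpha=1.6);b=cv2.resize(b,None,fx=9,fy=9,interpolation=2)
def dr(X,col): cv2.polylines(b,[np.round((w2px(c,X)[:,::-1]-[300,170]+.5)*9).astype(int)],True,col)
dr(tf(l,[(h,h,.036),(h,-h,.036),(-h,-h,.036),(-h,h,.036)]),(0,255,0))
dr(tf(l,[(-.084,.012,.018),(-.084,-.012,.018),(-.074,-.012,.018),(-.074,.012,.018)]),(0,255,0))
dr(tf(f,[(0,0,.022),(0,.13,.022),(.02,.13,.022),(.02,-.02,.022),(-.09,-.02,.022),(-.09,0,.022)]),(255,0,0))
cv2.imwrite("pics/ov.png",b)
P=[[170-.5+y/9,300-.5+x/9] for x,y in [(278,140),(453,142),(448,322),(265,315)]]
r=least_squares(lambda p:(w2px(c,tf(p,[(h,h,.036),(h,-h,.036),(-h,-h,.036),(-h,h,.036)]))-np.array(P)).ravel(),l)
R=np.array([[np.cos(f[2]),-np.sin(f[2])],[np.sin(f[2]),np.cos(f[2])]]); print(r.x,r.fun.round(1),"in fence",R.T@(r.x[:2]-f[:2]),r.x[2]-f[2],"home",hm)
E
```

```text
[ 0.61194972 -0.05180881 -0.06886925] [-0.4 -0.6  0.2  0.3  0.1  0.3  0.   0.1] in fence [-0.03473347  0.03302348] -0.010569246090629696 home [ 0.61461891 -0.05298982  0.        ]
```

View pics/ov.png

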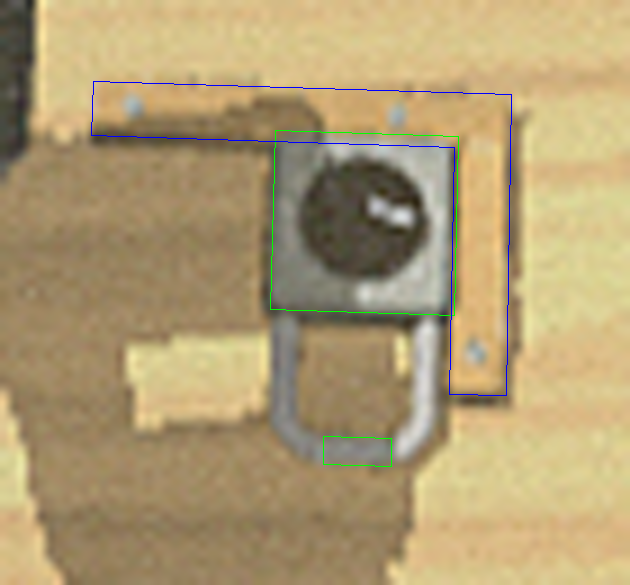

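Overlay shows the lock square, within 0–2.7 mm in x. I'm nudging it in +x with closed fingers inside the U to make sure it is flush.

```bash
cat >> h.py <<'E'
FY=-.0583
def fw(x,y):
    return .6447+np.cos(FY)*x-np.sin(FY)*y, -.0868+np.sin(FY)*x+np.cos(FY)*y
E
python3 -c "
from h import *
go(*fw(-.055,.032),.024,FY)"
```

```text
t 12.45 pos [0.6277 0.1443 0.126 ] yaw -0.059 tilt [ 0. -0. -1.] gap 0.0903 F [-0.2 -0.2  0.2] T [0.02 0.01 0.  ] j [ 0.05  0.32  1.64 -0.    1.18  1.68]
   need tool cm [-2.45 19.77 10.2 ] yaw -0.001
```

```bash
python3 -m inch '[[[-0.6,4.5,0,0,0],[-0.6,4.5,0,0,0],[-0.6,4.5,0,0,0],[-0.6,4.5,0,0,0],[0,1.8,0,0,0]]]' 30
python3 -m inch '[[[0,0,0,0,0],[0,0,1,0,0],[0,0,3,0,0],[0,0,0,0,0],[0,0,0,0,0]]]' 30
python3 -c "
from h import *
go(*fw(-.055,.032),.024,FY)
c=robot.capture('scene');cv2.imwrite('pics/s4.png',cv2.resize(c['pixels'][150:250,250:380],None,fx=6,fy=6,interpolation=2))"
```

```text
time: 12.95
position: [0.5913, -0.0552, 0.126]
tool_rot: [3.139, -0.098, -0.0]
force: [0.3, -0.6, 0.7]
finger_gap: 0.0535
time: 13.45
position: [0.5917, -0.0495, 0.0849]
tool_rot: [-3.14, 0.088, 0.004]
force: [0.1, 0.5, 0.7]
finger_gap: 0.0134
t 13.45 pos [ 0.5917 -0.0495  0.0849] yaw -0.056 tilt [-0.002  0.001 -1.   ] gap 0.0134 F [0.1 0.5 0.7] T [ 0.04 -0.02  0.01] j [-0.27  0.27  1.79  0.    1.09  1.35]
   need tool cm [0.03 0.22 6.09] yaw 0.003
```

View pics/s4.png

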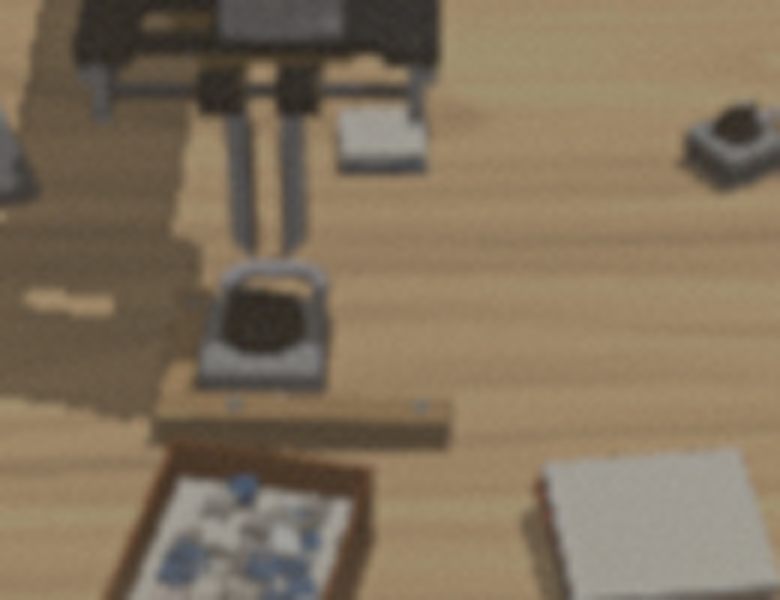

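```bash
python3 -m inch '[[[-2.97,0.2,0,0,0],[0,0,0,0,0],[0,0,0,0,0],[0,0,0,0,0],[0,0,0,0,0]]]' 30
python3 -c "
from h import *
go(*fw(-.085,.032),.024,FY)"
```

```text
time: 14.0
position: [0.5637, -0.0512, 0.0865]
tool_rot: [3.14, -0.09, 0.003]
force: [-0.4, -0.2, -0.1]
finger_gap: 0.0
t 14.0 pos [ 0.5637 -0.0512  0.0865] yaw -0.057 tilt [ 0.002 -0.    -1.   ] gap 0.0 F [-0.4 -0.2 -0.1] T [ 0.02 -0.01  0.  ] j [-0.29  0.21  1.86  0.    1.07  1.34]
   need tool cm [-0.21 -0.12  6.25] yaw 0.001
```

```bash
python3 -m inch '[[[-0.1,-0.1,2,0,0],[0,0,2,0,0],[0,0,1.5,0,0],[0,0,0,0,0],[0,0,0,0,0]]]' 30
python3 -c "
from h import *
go(*fw(-.085,.032),.024,FY)
c=robot.capture('scene');cv2.imwrite('pics/s5.png',cv2.resize(c['pixels'][150:250,250:380],None,fx=6,fy=6,interpolation=2))"
```

```text
time: 14.5
position: [0.562, -0.05, 0.0309]
tool_rot: [-3.14, 0.09, -0.0]
force: [0.6, 0.1, 0.7]
finger_gap: 0.0006
t 14.5 pos [ 0.562  -0.05    0.0309] yaw -0.057 tilt [ 0.  0. -1.] gap 0.0006 F [0.6 0.1 0.7] T [0.04 0.   0.  ] j [-0.29  0.29  1.88  0.    0.97  1.34]
   need tool cm [-0.02 -0.01  0.69] yaw 0.001
```

View pics/s5.png

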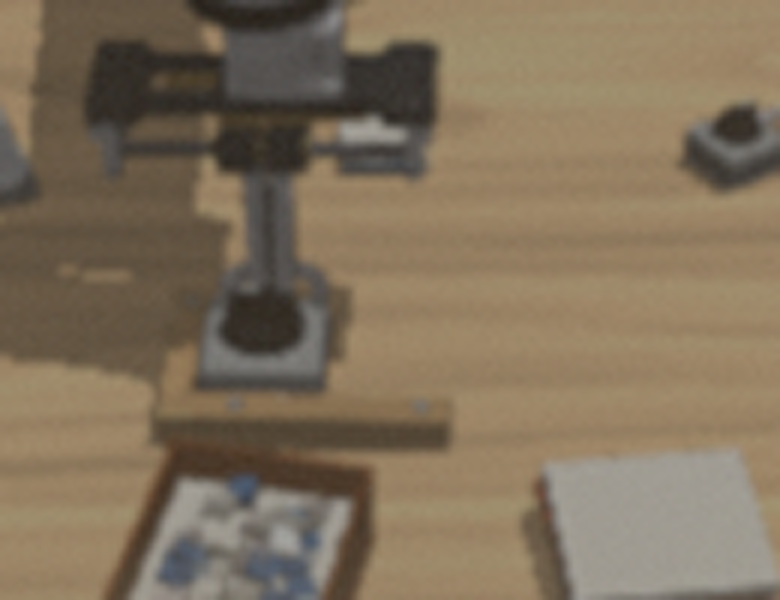

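```bash
python3 -m inch '[[[0,0,0.6,0,0],[0.5,0,0,0,0],[0.5,0,0,0,0],[0,0,0,0,0],[0,0,0,0,0]]]' 30
python3 -m inch '[[[0.3,0,0,0,0],[0,0,0,0,0],[0.3,0,0,0,0],[0,0,0,0,0],[0,0,0,0,0]]]' 30
python3 -c "
from h import *
go(*fw(-.072,.032),.024,FY)"
```

```text
time: 15.05
position: [0.5719, -0.0506, 0.025]
tool_rot: [3.14, -0.09, 0.001]
force: [0.1, 0.1, -0.0]
finger_gap: 0.0005
time: 15.55
position: [0.5741, -0.0505, 0.0243]
tool_rot: [-3.139, 0.089, 0.015]
force: [-14.3, -0.2, 10.6]
finger_gap: 0.0001
t 15.55 pos [ 0.5741 -0.0505  0.0243] yaw -0.057 tilt [-0.01   0.001 -1.   ] gap 0.0001 F [-14.3  -0.2  10.6] T [ 0.02  2.42 -0.12] j [-0.28  0.33  1.84 -0.    0.98  1.34]
   need tool cm [0.06 0.02 0.03] yaw 0.002
```

```bash
python3 -m inch '[[[-0.9,0,0,0,0],[0,0,-3,0,0],[0,0,-4,0,0],[0,0,-0.5,-0.14,3],[0,0,0,-0.14,3]]]' 20
python3 -m inch '[[[0,0,0,-0.14,3],[0,0,0,-0.14,3],[0,0,0,-0.14,3],[0,0,0,-0.14,3],[0,0,0,-0.14,3]]]' 20
python3 -m inch '[[[0,0,0,-0.14,3],[0,0,0,-0.136,3],[0,0,0,0,3],[0,0,0,0,3],[0,0,0,0,3]]]' 20
python3 -c "
from h import *
go(*fw(-.032,.032),.058,FY+1.257)"
```

```text
time: 16.05
position: [0.5705, -0.0508, 0.1024]
tool_rot: [3.119, 0.358, 0.009]
force: [-0.5, -0.7, -0.9]
finger_gap: 0.0129
time: 16.55
position: [0.5689, -0.0504, 0.0998]
tool_rot: [2.808, 1.406, 0.002]
force: [0.3, -0.2, 0.3]
finger_gap: 0.0298
time: 17.05
position: [0.5687, -0.0504, 0.0998]
tool_rot: [2.595, 1.77, 0.001]
force: [0.4, -0.5, -0.2]
finger_gap: 0.0301
t 17.05 pos [ 0.5687 -0.0504  0.0998] yaw 1.197 tilt [ 0. -0. -1.] gap 0.0301 F [ 0.4 -0.5 -0.2] T [-0.03 -0.06 -0.06] j [-0.29  0.2   1.84  0.    1.1   0.09]
   need tool cm [1.43 4.37 4.18] yaw -0.002
```

```bash
python3 -m inch '[[[1.43,4.37,0,0,3],[0,0,0,0,3],[0,0,0,0,3],[0,0,0,0,3],[0,0,0,0,3]]]' 20
python3 -c "
from h import *
go(*fw(-.032,.032),.058,FY+1.257)
c=robot.capture('scene');cv2.imwrite('pics/s6.png',cv2.resize(c['pixels'][150:250,250:380],None,fx=6,fy=6,interpolation=2))"
```

```text
time: 17.55
position: [0.614, -0.0529, 0.1001]
tool_rot: [2.594, 1.772, 0.0]
force: [-0.3, 0.0, 0.4]
finger_gap: 0.03
t 17.55 pos [ 0.614  -0.0529  0.1001] yaw 1.198 tilt [ 0. -0. -1.] gap 0.03 F [-0.3  0.   0.4] T [-0.01 -0.09 -0.04] j [-0.27  0.29  1.72 -0.    1.12  0.1 ]
   need tool cm [0.01 0.06 4.21] yaw -0.0
```

View pics/s6.png

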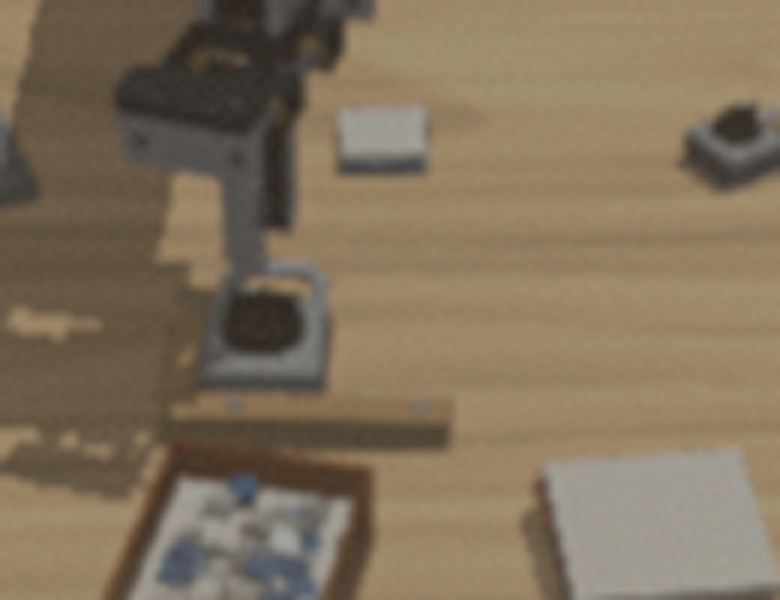

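```bash
python3 -m inch '[[[0,0.05,2,0,3],[0,0,1.5,0,3],[0,0,0.6,0,3],[0,0,0,0,3],[0,0,0,0,3]]]' 20
python3 -m inch '[[[0,0,0,0,0.6],[0,0,0,0,0.6],[0,0,0,0,0.6],[0,0,0,0,0.6],[0,0,0,0,0.6]]]' 20
python3 -c "
from h import *
go(*fw(-.032,.032),.058,FY+1.257)
c=robot.capture('scene');cv2.imwrite('pics/s7.png',cv2.resize(c['pixels'][150:250,250:380],None,fx=6,fy=6,interpolation=2))"
```

```text
time: 18.1
position: [0.6151, -0.0532, 0.059]
tool_rot: [2.594, 1.772, 0.0]
force: [-0.1, -0.6, -0.1]
finger_gap: 0.0298
time: 18.6
position: [0.6156, -0.0533, 0.0593]
tool_rot: [2.593, 1.771, 0.002]
force: [1.5, 0.7, 0.8]
finger_gap: 0.01
t 18.6 pos [ 0.6156 -0.0533  0.0593] yaw 1.199 tilt [ 0.002 -0.    -1.   ] gap 0.01 F [1.5 0.7 0.8] T [-0.11 -0.32 -0.08] j [-0.27  0.35  1.73  0.    1.05  0.1 ]
   need tool cm [-0.01 -0.11  0.13] yaw -0.0
```

View pics/s7.png

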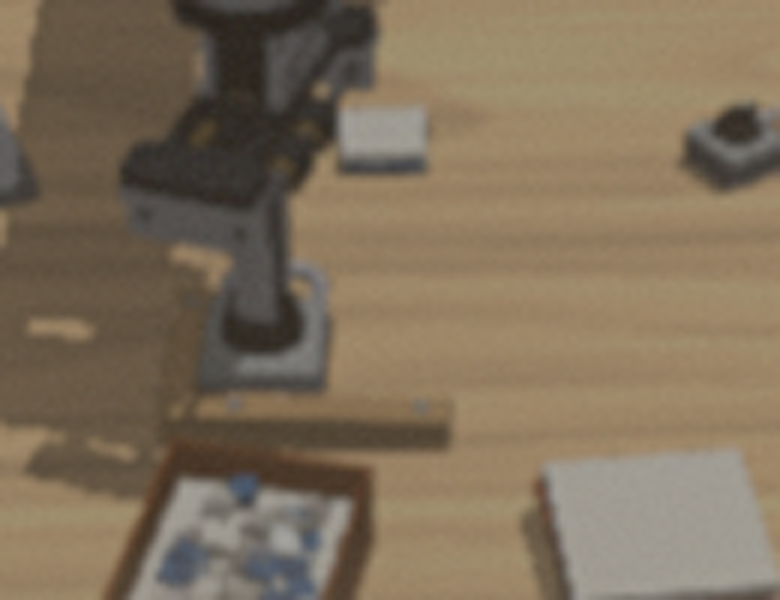

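```bash
for i in 1; do :; done; python3 -m inch '[[[0,0,0,0.14,0.6],[0,0,0,0.14,0.6],[0,0,0,0.139,0.6],[0,0,0,0,0.6],[0,0,0,0,0.6]]]' 20
python3 -c "
from h import *
go(*fw(-.032,.032),.058,FY)"
python3 -m inch '[[[0,0,0,0.14,0.6],[0,0,0,0.14,0.6],[0,0,0,0.139,0.6],[0,0,0,0,0.6],[0,0,0,0,0.6]]]' 20
python3 -c "
from h import *
go(*fw(-.032,.032),.058,FY)"
python3 -m inch '[[[0,0,0,0.14,0.6],[0,0,0,0.14,0.6],[0,0,0,0.139,0.6],[0,0,0,0,0.6],[0,0,0,0,0.6]]]' 20
python3 -c "
from h import *
go(*fw(-.032,.032),.058,FY)"
```

```text
time: 19.15
position: [0.6158, -0.0534, 0.0594]
tool_rot: [2.903, 1.197, 0.003]
force: [2.9, -1.3, 0.9]
finger_gap: 0.01
t 19.15 pos [ 0.6158 -0.0534  0.0594] yaw 0.782 tilt [ 0.002 -0.001 -1.   ] gap 0.01 F [ 2.9 -1.3  0.9] T [-0.2  -0.61 -0.1 ] j [-0.27  0.35  1.73 -0.    1.05  0.52]
   need tool cm [-0.05 -0.11  0.14] yaw 0.841
time: 19.65
position: [0.6158, -0.0535, 0.0594]
tool_rot: [3.088, 0.57, 0.003]
force: [3.7, -2.8, 2.7]
finger_gap: 0.0101
t 19.65 pos [ 0.6158 -0.0535  0.0594] yaw 0.365 tilt [ 0.002 -0.001 -1.   ] gap 0.0101 F [ 3.7 -2.8  2.7] T [-0.5  -0.82 -0.04] j [-0.27  0.35  1.73 -0.    1.05  0.94]
   need tool cm [-0.09 -0.09  0.14] yaw 0.423
time: 20.15
position: [0.6156, -0.0535, 0.0593]
tool_rot: [3.14, -0.084, 0.002]
force: [3.3, -2.9, 3.5]
finger_gap: 0.0096
t 20.15 pos [ 0.6156 -0.0535  0.0593] yaw -0.054 tilt [ 0.001 -0.001 -1.   ] gap 0.0096 F [ 3.3 -2.9  3.5] T [-0.5  -0.74 -0.03] j [-0.27  0.35  1.73 -0.    1.05  1.35]
   need tool cm [-0.1  -0.04  0.13] yaw 0.005
```

Turned three clicks. Next I release, lift straight up and check the pointer.

```bash
python3 -m inch '[[[0,0,0,0,3],[0,0,0,0,3],[0,0,0,0,3],[0,0,-2.5,0,3],[0,0,-3,0,3]]]' 20
python3 -m inch '[[[0,-4.5,-1,0,9],[0,-4.5,0,0,9],[0,-4.5,0,0,9],[0,-1,0,0,9],[0,0,0,0,9]]]' 30
python3 -c "
from h import *
go(*fw(-.032,.032),.058,FY)
c=robot.capture('scene');cv2.imwrite('pics/s8.png',cv2.resize(c['pixels'][150:250,250:380],None,fx=6,fy=6,interpolation=2))
c=robot.capture('top');cv2.imwrite('pics/t8c.png',cv2.resize(cv2.convertScaleAbs(c['pixels'][170:235,300:370],alpha=1.6),None,fx=9,fy=9,interpolation=2))"
```

```text
time: 20.65
position: [0.6127, -0.0523, 0.1118]
tool_rot: [-3.138, 0.09, 0.01]
force: [0.3, -0.5, 0.1]
finger_gap: 0.03
time: 21.15
position: [0.6225, 0.0932, 0.123]
tool_rot: [3.14, -0.086, -0.003]
force: [-0.1, -0.6, -0.0]
finger_gap: 0.0668
t 21.15 pos [0.6225 0.0932 0.123 ] yaw -0.055 tilt [-0.002  0.    -1.   ] gap 0.0668 F [-0.1 -0.6 -0. ] T [0.03 0.05 0.02] j [-0.03  0.3   1.68 -0.    1.17  1.59]
   need tool cm [ 0.02 14.64  6.5 ] yaw 0.003
```

View pics/t8c.png

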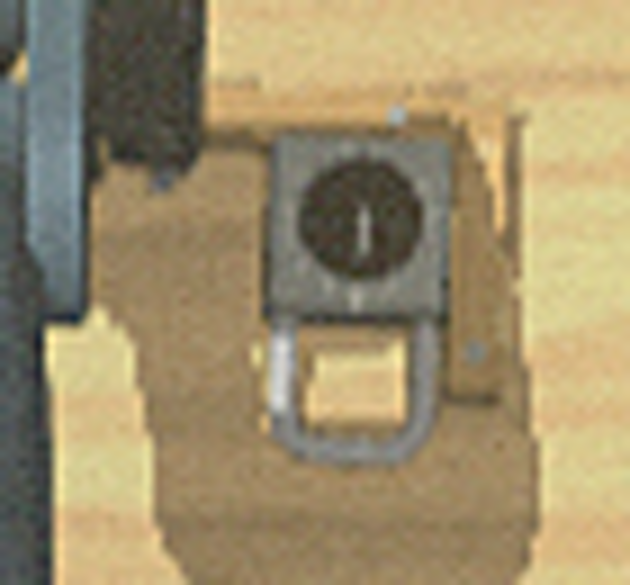

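Pointer at crop (363,230) lines up with the long mark at (358,300), shackle shut, lock in the corner. Next I go to the shackle with tool y along the lock's x.

```bash
python3 -m inch '[[[0,0,0,-0.145,3.8],[0,0,0,-0.145,3.8],[0,0,0,-0.145,3.8],[0,0,0,-0.145,3.8],[0,0,0,-0.145,3.8]]]' 20
python3 -m inch '[[[0,0,0,-0.145,3.8],[0,0,0,-0.145,3.8],[0,0,0,-0.145,3.8],[0,0,0,-0.145,3.8],[0,0,0,-0.145,3.8]]]' 20
python3 -m inch '[[[0,0,0,-0.121,3.8],[0,0,0,0,3.8],[0,0,0,0,3.8],[0,0,0,0,3.8],[0,0,0,0,3.8]]]' 20
python3 -c "
from h import *
go(*fw(-.111,.032),.016,FY+np.pi/2)"
```

```text
time: 21.75
position: [0.6233, 0.0895, 0.1235]
tool_rot: [-2.967, -1.033, 0.001]
force: [0.5, -0.3, 0.3]
finger_gap: 0.0411
time: 22.25
position: [0.6233, 0.0896, 0.1235]
tool_rot: [-2.407, -2.018, 0.001]
force: [-0.2, -0.9, -0.0]
finger_gap: 0.0383
time: 22.75
position: [0.6234, 0.0913, 0.1237]
tool_rot: [-2.286, -2.154, 0.0]
force: [0.3, -0.9, 0.2]
finger_gap: 0.0379
t 22.75 pos [0.6234 0.0913 0.1237] yaw 1.511 tilt [-0. -0. -1.] gap 0.0379 F [ 0.3 -0.9  0.2] T [-0.04 -0.04 -0.02] j [-0.03  0.29  1.68 -0.    1.17  0.03]
   need tool cm [-14.46  -7.92  10.77] yaw -0.001
```

```bash
python3 -m inch '[[[-4,-2.2,0,0,3.8],[-4,-2.2,0,0,3.8],[-4,-2.2,0,0,3.8],[-2.46,-1.32,2,0,3.8],[0,0,2,0,3.8]]]' 20
python3 -m inch '[[[0,0,0,0,3.8],[0,0,0,0,3.8],[0,0,0,0,3.8],[0,0,0,0,3.8],[0,0,0,0,3.8]]]' 20
python3 -c "
from h import *
go(*fw(-.111,.032),.016,FY+np.pi/2)
c=robot.capture('scene');cv2.imwrite('pics/s9.png',cv2.resize(c['pixels'][150:250,250:380],None,fx=6,fy=6,interpolation=2))"
```

```text
time: 23.25
position: [0.5352, -0.0507, 0.0841]
tool_rot: [2.288, 2.15, 0.001]
force: [0.0, 0.7, -0.8]
finger_gap: 0.0382
time: 23.75
position: [0.5366, -0.0479, 0.0845]
tool_rot: [2.283, 2.156, 0.001]
force: [-0.3, -0.3, 0.7]
finger_gap: 0.038
t 23.75 pos [ 0.5366 -0.0479  0.0845] yaw 1.513 tilt [ 0.001 -0.    -1.   ] gap 0.038 F [-0.3 -0.3  0.7] T [ 0.01 -0.11  0.03] j [-0.3   0.15  1.93  0.    1.06 -0.24]
   need tool cm [-0.05 -0.09  6.85] yaw 0.001
```

View pics/s9.png

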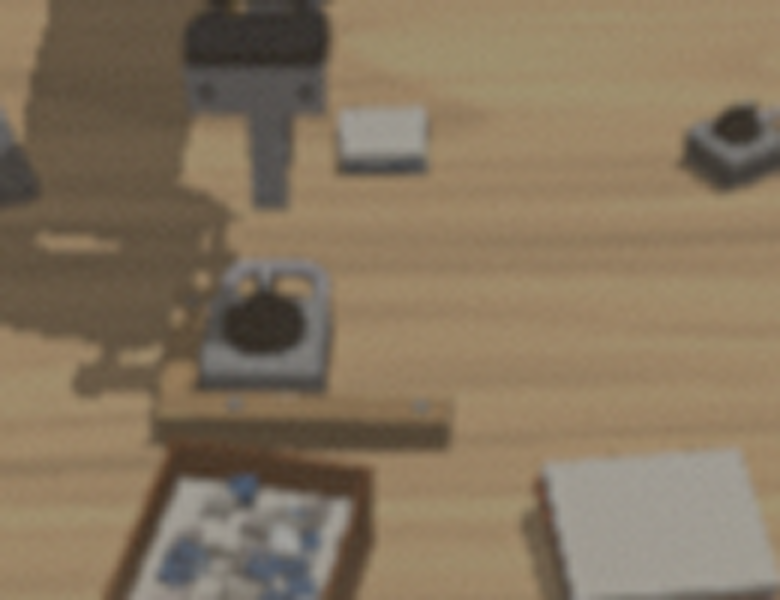

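```bash
python3 -m inch '[[[0,-0.05,2,0,3.8],[0,0,2,0,3.8],[0,0,1.5,0,3.8],[0,0,0,0,3.8],[0,0,0,0,3.8]]]' 20
python3 -c "
from h import *
go(*fw(-.111,.032),.016,FY+np.pi/2)
c=robot.capture('scene');cv2.imwrite('pics/s10.png',cv2.resize(c['pixels'][150:250,250:380],None,fx=6,fy=6,interpolation=2))"
```

```text
time: 24.3
position: [0.5356, -0.0481, 0.0289]
tool_rot: [-2.285, -2.156, 0.0]
force: [0.1, -0.3, 0.7]
finger_gap: 0.0377
t 24.3 pos [ 0.5356 -0.0481  0.0289] yaw 1.513 tilt [-0.  0. -1.] gap 0.0377 F [ 0.1 -0.3  0.7] T [-0.05 -0.06 -0.01] j [-0.3   0.24  1.95  0.    0.95 -0.24]
   need tool cm [-0.03  0.01  1.29] yaw 0.0
```

View pics/s10.png

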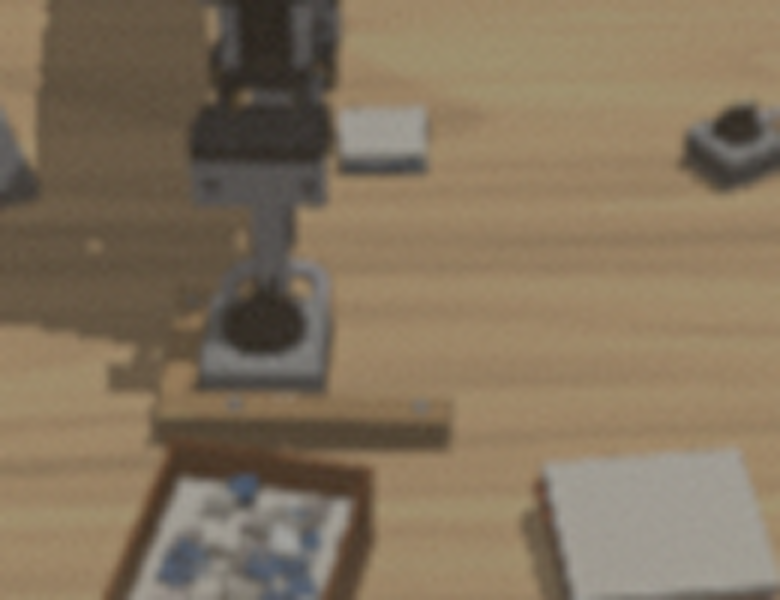

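```bash
python3 -m inch '[[[0,0,1.2,0,3.8],[0,0,0,0,3.8],[0,0,0,0,3.8],[0,0,0,0,0.6],[0,0,0,0,0.6]]]' 45
python3 -m inch '[[[0,0,0,0,0.6],[0,0,0,0,0.6],[0,0,0,0,0.6],[0,0,0,0,0.6],[0,0,0,0,0.6]]]' 45
python3 -c "
from h import *
go(*fw(-.111,.032),.016,FY+np.pi/2)"
```

```text
time: 24.85
position: [0.5357, -0.0482, 0.017]
tool_rot: [2.285, 2.156, 0.0]
force: [0.1, -0.9, -0.5]
finger_gap: 0.0255
time: 25.35
position: [0.5357, -0.0482, 0.0169]
tool_rot: [2.285, 2.156, 0.0]
force: [0.5, 0.4, -0.5]
finger_gap: 0.0085
t 25.35 pos [ 0.5357 -0.0482  0.0169] yaw 1.513 tilt [ 0. -0. -1.] gap 0.0085 F [ 0.5  0.4 -0.5] T [-0.04 -0.18 -0.06] j [-0.3   0.26  1.95  0.    0.93 -0.24]
   need tool cm [-0.02  0.01  0.09] yaw 0.0
```

```bash
python3 -m inch '[[[0,-0.3,0,0,0.6],[0,-0.3,0,0,0.6],[0,-0.3,0,0,0.6],[0,-0.3,0,0,0.6],[0,0,0,0,0.6]]]' 45
python3 -c "
from h import *
go(*fw(-.111,.032),.016,FY+np.pi/2)"
python3 -m inch '[[[0,-0.3,0,0,0.6],[0,0,0,0,0.6],[0,0,0,0,0.6],[0,0,0,0,0.6],[0,0,0,0,0.6]]]' 45
python3 -c "
from h import *
go(*fw(-.111,.032),.016,FY+np.pi/2)
c=robot.capture('scene');cv2.imwrite('pics/s11.png',cv2.resize(c['pixels'][150:250,250:380],None,fx=6,fy=6,interpolation=2))"
```

```text
time: 25.85
position: [0.5231, -0.0473, 0.0169]
tool_rot: [-2.285, -2.156, 0.0]
force: [0.4, 1.5, 1.4]
finger_gap: 0.0088
t 25.85 pos [ 0.5231 -0.0473  0.0169] yaw 1.513 tilt [-0.  0. -1.] gap 0.0088 F [0.4 1.5 1.4] T [ 0.01 -0.05 -0.04] j [-0.31  0.24  1.98 -0.    0.92 -0.25]
   need tool cm [-0.03  1.27  0.09] yaw 0.0
time: 26.35
position: [0.5207, -0.0474, 0.0169]
tool_rot: [2.285, 2.156, 0.0]
force: [2.4, -1.0, 0.6]
finger_gap: 0.0085
t 26.35 pos [ 0.5207 -0.0474  0.0169] yaw 1.513 tilt [ 0. -0. -1.] gap 0.0085 F [ 2.4 -1.   0.6] T [-0.17 -0.56 -0.05] j [-0.31  0.23  1.99 -0.    0.92 -0.25]
   need tool cm [-0.01  1.51  0.09] yaw 0.0
```

View pics/s11.png

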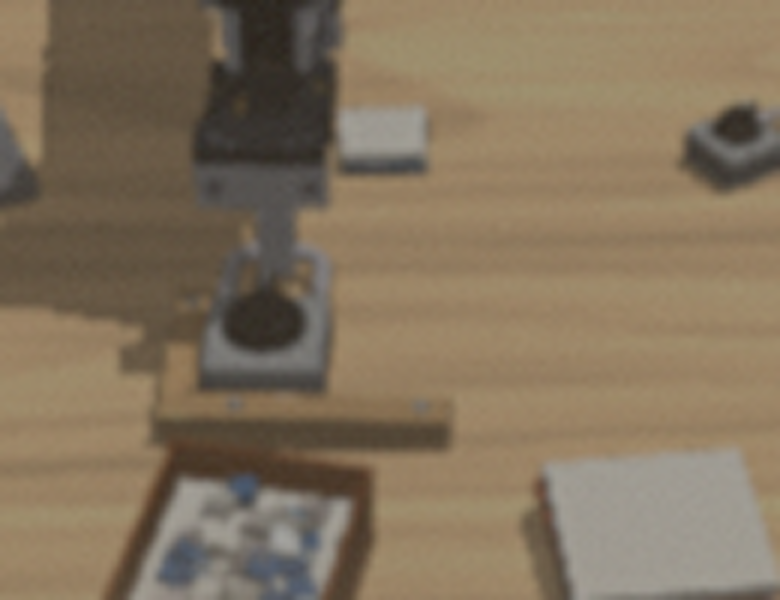

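```bash
python3 -m inch '[[[0,0,0,0,0.6],[0,0,-0.5,0,0.6],[0,0,-1,0,0.6],[0,0,-1,0,0.6],[0,0,0,0,0.6]]]' 60
python3 -c "
from h import *
go(*fw(-.111,.032),.28,FY+np.pi/2)
c=robot.capture('scene');cv2.imwrite('pics/s12.png',cv2.resize(c['pixels'][150:250,250:380],None,fx=6,fy=6,interpolation=2))"
```

```text
time: 26.9
position: [0.5206, -0.0471, 0.0431]
tool_rot: [2.284, 2.156, 0.001]
force: [-1.3, -0.0, -1.7]
finger_gap: 0.0086
t 26.9 pos [ 0.5206 -0.0471  0.0431] yaw 1.513 tilt [ 0.001 -0.    -1.   ] gap 0.0086 F [-1.3 -0.  -1.7] T [0.05 0.11 0.06] j [-0.31  0.18  1.98  0.    0.97 -0.25]
   need tool cm [ -0.04   1.53 -23.69] yaw 0.001
```

View pics/s12.png

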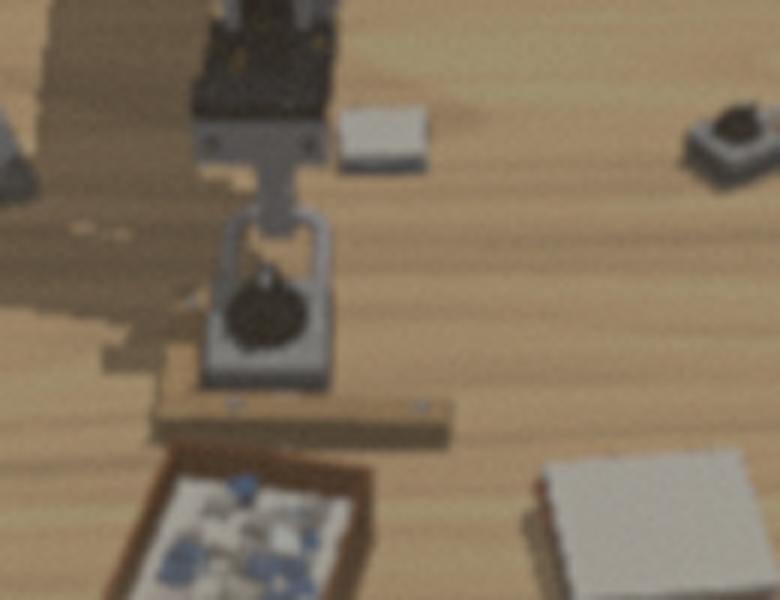

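```bash
python3 -m inch '[[[0,0,-1,0,0.6],[0,0,-1,0,0.6],[0,0,-1,0,0.6],[0,0,-1,0,0.6],[0,0,-1,0,0.6]]]' 60
python3 -m inch '[[[0,0,-1,0,0.6],[0,0,-1,0,0.6],[0,0,-1,0,0.6],[0,0,-1,0,0.6],[0,0,-1,0,0.6]]]' 60
python3 -c "
from h import *
go(*fw(-.111,.032),.28,FY+np.pi/2)
c=robot.capture('scene');cv2.imwrite('pics/s13.png',cv2.resize(c['pixels'][130:250,250:380],None,fx=6,fy=5,interpolation=2))"
```

```text
time: 27.45
position: [0.5203, -0.0472, 0.0925]
tool_rot: [-2.285, -2.156, 0.0]
force: [0.6, -0.8, -7.0]
finger_gap: 0.0081
time: 27.95
position: [0.5204, -0.0472, 0.1425]
tool_rot: [-2.285, -2.156, 0.0]
force: [0.3, 0.3, -7.6]
finger_gap: 0.0085
t 27.95 pos [ 0.5204 -0.0472  0.1425] yaw 1.513 tilt [-0.  0. -1.] gap 0.0085 F [ 0.3  0.3 -7.6] T [-0.02  0.31 -0.  ] j [-0.31  0.03  1.94 -0.    1.17 -0.25]
   need tool cm [ -0.03   1.54 -13.75] yaw 0.0
```

View pics/s13.png

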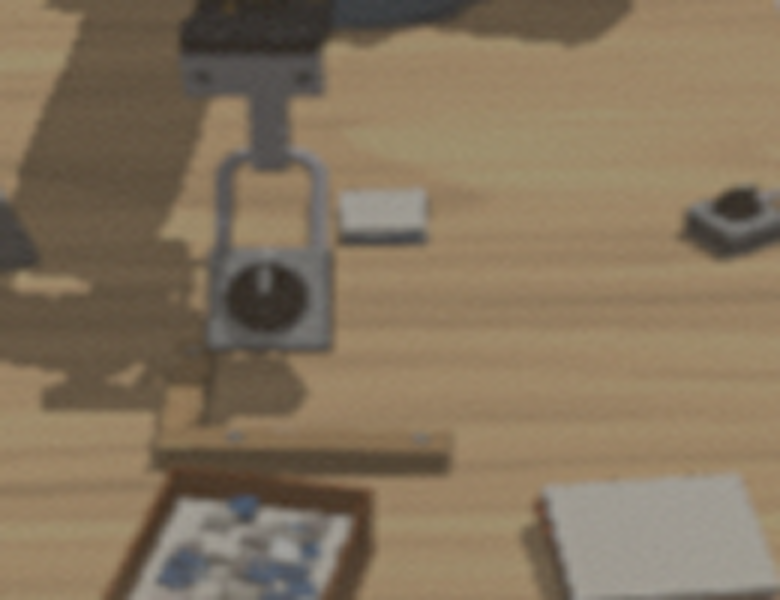

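```bash
python3 -m inch '[[[0,0,-1.5,0,0.6],[0,0,-1.5,0,0.6],[0,0,-1.5,0,0.6],[0,0,-1.5,0,0.6],[0,0,-1.5,0,0.6]]]' 60
python3 -m inch '[[[0,0,-1.5,0,0.6],[0,0,-1.5,0,0.6],[0,0,-1.5,0,0.6],[0,0,-1,0,0.6],[0,0,-0.5,0,0.6]]]' 60
python3 -m inch '[[[0,0,0,0,0.6],[0,0,0,0,0.6],[0,0,0,0,0.6],[0,0,0,0,0.6],[0,0,0,0,0.6]]]' 60
python3 -c "
from h import *
go(*fw(-.111,.032),.28,FY+np.pi/2)
c=robot.capture('scene');cv2.imwrite('pics/s14.png',cv2.resize(c['pixels'][50:250,220:420],None,fx=3.5,fy=3,interpolation=2))"
python3 -m inch '[[[0,0,0,0,0.6],[0,0,0,0,0.6],[0,0,0,0,0.6],[0,0,0,0,0.6],[0,0,0,0,0.6]]]' 60
python3 -m inch '[[[0,0,0,0,0.6],[0,0,0,0,0.6],[0,0,0,0,0.6],[0,0,0,0,0.6],[0,0,0,0,0.6]]]' 60
python3 -c "
from h import *
go(*fw(-.111,.032),.28,FY+np.pi/2)
c=robot.capture('scene');cv2.imwrite('pics/s15.png',cv2.resize(c['pixels'][80:240,230:390],None,fx=4,fy=3.7,interpolation=2))
a=cv2.imread('pics/s14.png');b=cv2.resize(c['pixels'][50:250,220:420],None,fx=3.5,fy=3,interpolation=2);print(cv2.absdiff(a,b).mean())"
```

```text
time: 28.5
position: [0.5206, -0.0473, 0.2184]
tool_rot: [2.285, 2.156, 0.0]
force: [0.1, 0.2, -7.0]
finger_gap: 0.0087
time: 29.0
position: [0.521, -0.0474, 0.2783]
tool_rot: [2.284, 2.155, 0.001]
force: [1.3, 0.8, -8.0]
finger_gap: 0.0084
time: 29.5
position: [0.5203, -0.0472, 0.2762]
tool_rot: [-2.284, -2.155, 0.001]
force: [0.3, -0.6, -7.5]
finger_gap: 0.0083
t 29.5 pos [ 0.5203 -0.0472  0.2762] yaw 1.513 tilt [-0.001  0.    -1.   ] gap 0.0083 F [ 0.3 -0.6 -7.5] T [-0.    0.31 -0.01] j [-0.31 -0.1   1.82  0.    1.43 -0.25]
   need tool cm [-0.03  1.55 -0.38] yaw 0.0
time: 30.05
position: [0.5205, -0.0473, 0.2768]
tool_rot: [2.285, 2.156, 0.0]
force: [0.5, 0.2, -7.1]
finger_gap: 0.0085
time: 30.55
position: [0.5205, -0.0472, 0.2768]
tool_rot: [2.285, 2.156, 0.0]
force: [0.7, -0.6, -7.1]
finger_gap: 0.0082
t 30.55 pos [ 0.5205 -0.0472  0.2768] yaw 1.513 tilt [ 0. -0. -1.] gap 0.0082 F [ 0.7 -0.6 -7.1] T [-0.06  0.29 -0.06] j [-0.31 -0.1   1.82  0.    1.43 -0.25]
   need tool cm [-0.03  1.53 -0.32] yaw 0.0
1.312223015873016
```

View pics/s15.png

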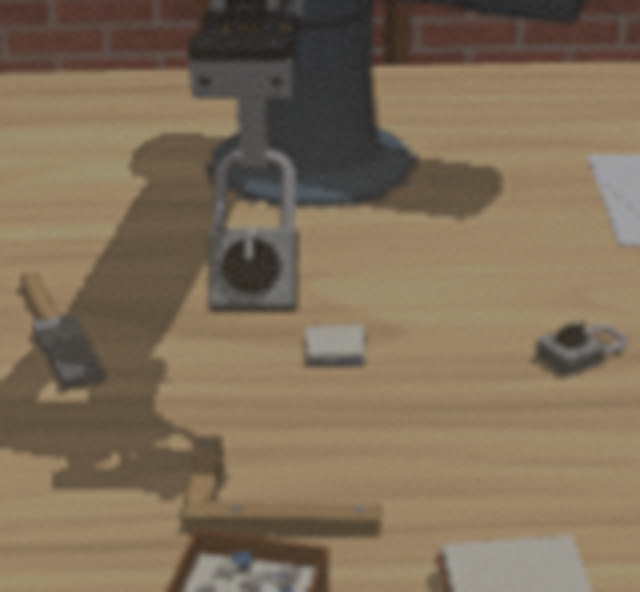

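View pics/s14.png

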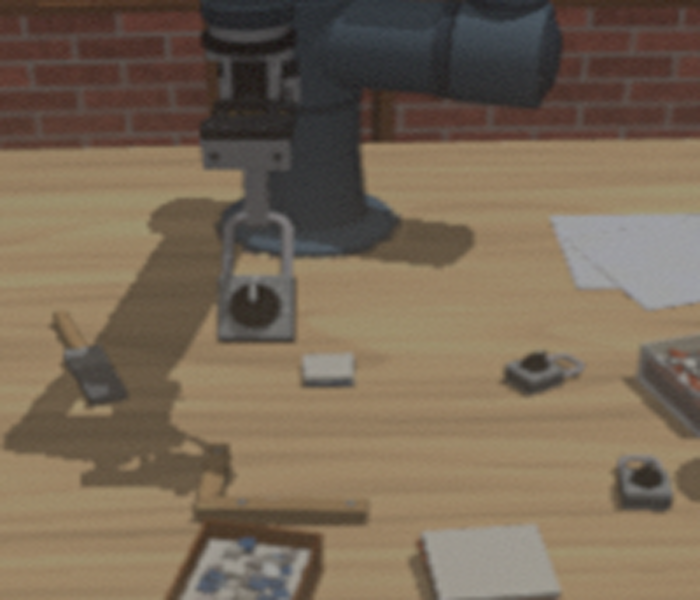

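The lock hangs still, dial on its mark and shackle out, so I'm handing in.

```bash
python3 -c "
from rig import robot
print(robot.hand_in())"
```

```text
the job is handed in; nothing more can be done
None
```

I opened the largest padlock and handed the job in at about 30.6 s, with the lock held still in the gripper by its open shackle. The hand-in reports no verdict.

- **Seating:** I carried the lock by its case into the fence corner and pressed it against both battens. One camera fit put it up to 2.7 mm short of the long batten, inside the 4 mm limit. I then pushed the case again from inside the shackle until it met 14 N of firm resistance.
- **Dial:** I turned it three clicks, and the top picture then showed the pointer at the long mark with the shackle shut.
- **Shackle:** I drew it out about 15 mm until the stop, with the case still on the bench.
- **Lift:** The gripper is at 0.277 m, which puts the lowest part of the lock at 0.15 m or more by the known lengths. The load reads about 7 N and the grip is set to 60 N. Pictures 1 s apart look the same.

The lock hangs at a slant, because grip friction keeps it from swinging straight down. The finger gap reads about 8.4 mm on a 10 mm bar, which I put down to pad compression. The scene pictures show nothing else out of place, but I did not measure the bystanders afterwards, and the glue bottle was not in the last crops.

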